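# Re-rack the mushroom sample pots into the storage carrier

### The job

Move the four mushroom sample pots from the steel wire bench rack into the pale grey storage carrier, so that each pot stands upright on the floor of the bay whose clip has the colour of its lid. Set each pot down, without dropping it or knocking any over, and leave the red bottle and the black punnet where they are.

Things in the scene. Friction and masses are not known exactly. Their poses are not given: they have to be found in the camera images.
- pot_red: Loose clear sample pot, red lid: 66 mm tall, body 40 mm across, lid (top 18 mm) 44 mm, 50-100 g. Origin: centre of underside, z up. At first in the fixed steel wire rack: 4 bays 60 mm apart in a row, about 16 mm between lids (so grip lids across the row); rack 60 x 280 mm, wires to 34 mm, floor 3 mm above the bench. The pot's x is then across the row, y along it.
- pot_blue: Loose clear sample pot, blue lid: 66 mm tall, body 40 mm across, lid (top 18 mm) 44 mm, 50-100 g. Origin: centre of underside, z up. At first in the fixed steel wire rack: 4 bays 60 mm apart in a row, about 16 mm between lids (so grip lids across the row); rack 60 x 280 mm, wires to 34 mm, floor 3 mm above the bench. The pot's x is then across the row, y along it.
- pot_yellow: Loose clear sample pot, yellow lid: 66 mm tall, body 40 mm across, lid (top 18 mm) 44 mm, 50-100 g. Origin: centre of underside, z up. At first in the fixed steel wire rack: 4 bays 60 mm apart in a row, about 16 mm between lids (so grip lids across the row); rack 60 x 280 mm, wires to 34 mm, floor 3 mm above the bench. The pot's x is then across the row, y along it.
- pot_green: Loose clear sample pot, green lid: 66 mm tall, body 40 mm across, lid (top 18 mm) 44 mm, 50-100 g. Origin: centre of underside, z up. At first in the fixed steel wire rack: 4 bays 60 mm apart in a row, about 16 mm between lids (so grip lids across the row); rack 60 x 280 mm, wires to 34 mm, floor 3 mm above the bench. The pot's x is then across the row, y along it.
- tag_red: Red 46 mm clip on the rim of the fixed grey carrier, marking its bay. Origin: on the rim, 26 mm above the bench; z up, y along the row, x across, away from the bays. Bay middle: 31.5 mm along -x. Bays 60 x 60 mm inside, 63 mm apart, floor 4 mm and walls 26 mm above the bench; carrier 66 x 297 mm. Clip juts 20 mm along +x; nothing is above 29 mm.
- tag_blue: Blue 46 mm clip on the rim of the fixed grey carrier, marking its bay. Origin: on the rim, 26 mm above the bench; z up, y along the row, x across, away from the bays. Bay middle: 31.5 mm along -x. Bays 60 x 60 mm inside, 63 mm apart, floor 4 mm and walls 26 mm above the bench; carrier 66 x 297 mm. Clip juts 20 mm along +x; nothing is above 29 mm.
- tag_yellow: Yellow 46 mm clip on the rim of the fixed grey carrier, marking its bay. Origin: on the rim, 26 mm above the bench; z up, y along the row, x across, away from the bays. Bay middle: 31.5 mm along -x. Bays 60 x 60 mm inside, 63 mm apart, floor 4 mm and walls 26 mm above the bench; carrier 66 x 297 mm. Clip juts 20 mm along +x; nothing is above 29 mm.
- tag_green: Green 46 mm clip on the rim of the fixed grey carrier, marking its bay. Origin: on the rim, 26 mm above the bench; z up, y along the row, x across, away from the bays. Bay middle: 31.5 mm along -x. Bays 60 x 60 mm inside, 63 mm apart, floor 4 mm and walls 26 mm above the bench; carrier 66 x 297 mm. Clip juts 20 mm along +x; nothing is above 29 mm.
- bottle: Red drinking bottle with a black cap, 72 mm across, 210 mm tall, standing loose at the right of the bench. Origin: centre of its underside. Leave it alone.
- punnet: Black plastic mushroom punnet with two mushrooms in it, about 131 x 181 mm at its rim, 55 mm tall, loose, beyond the racks. Origin: centre of its underside. Leave it alone.
Not all that is in view belongs to the job. What is shaped like the pot_yellow but brown is not meant.

How it is judged:
By the outcome, as a careful person would: the job done as asked, in the order asked, and still so for the second after the job is handed in, with the robot touching nothing.
It also fails if it takes over 102 s, if anything falls off the work surface, if the arm or the gripper's body presses on something with over 40 N, if the wrist force passes 120 N, or if a joint passes its speed limit or range.

### The arm

A 6-joint arm with a two-finger parallel gripper is mounted at the origin on the work surface. World frame = base frame: x ahead of the robot, y to its left, z up, the work surface at z = 0. Lengths are in mm, angles in rad, forces in N, time in s.
With the tool pointing down it reaches from about 400 to 825 mm from the base axis. Payload 7 kg.
Tool frame: the origin (TCP) lies at the very end of the fingers, on their centre line; the grasp point (between the pads) lies 19 mm behind it; z points along the fingers, y is the line along which they close (so a half turn about z gives the same grasp; the last joint's range is limited). The gripper opens to 88 mm and grips with 3 to 60 N. Pads are 19 mm wide; open, the fingers measure 130 mm over their backs; the gripper's body (78 mm by 193 mm) begins 47 mm behind the grasp point.
Start: joints at [1.451, 0.359, 0.012, 0, -1.224, -0.288], TCP at [267.705, 619.62, 226.561] pointing down, gripper open.
Joint ranges: [-3.07, 3.07], [-1.43, 2.12], [-1.02, 1.25], [-3.03, 1.67], [-3.05, -0], [-3.03, 3.03]. Speed limits (rad/s): [2.39, 2.39, 3.01, 3.14, 3.14, 3.14].

### API

Orientations are given as a unit quaternion [x, y, z, w].
In Python, from plant import bot gives the robot as it stands. Calls block until the motion is done:
- bot.move_ptp(position, orientation): joint-space move of the TCP to a pose.
- bot.line_to(position, velocity=150, ori=None): straight line of the TCP; ori=None keeps the orientation; velocity is the mean speed in mm/s.
- bot.move_joints(angles): joint-space move.
- bot.move_gripper(opening, force=None): finger opening in mm; force is the grip in N (None keeps the last); returns when the fingers have stopped.
- bot.pause(seconds).
- bot.solve_ik(position, orientation): joint angles nearest the present ones, or None.
- bot.read_state(): the state.
- bot.camera(name): name is "scene" or "top"; returns the picture (384x512x3 uint8, red, green, blue); there is no depth.
- bot.get_calibration(name): a dict with "fx", "fy", "cx", "cy" (pixels), "view" (4x4, takes a point from world to camera coordinates). Camera axes: x right, y up, looking along -z (the intrinsics and any distortion apply to the point x, -y, -z); pixel columns grow to the right and rows downward; lengths in mm; the calibration is good to about 2 mm. A picture is of the moment at which its call begins. get_calibration takes no time and is no camera call.
A pose or a line that the arm cannot do raises bot.Unreachable and nothing moves.
- bot.close_job(): hands the job in; it is judged then, once.
The state is a dict: "t": time; "joint_pos": joint angles; "qvel": joint speeds; "tau": joint torques, N m; "tcp_pos": TCP position; "eef_rot": TCP orientation; "contact_force": force on the tool from outside, world axes, zero at the start; "moment": the same for the moment, N m; "width": finger opening in mm; "finger_force": force on a finger pad.
Only numpy, scipy, OpenCV 4.12 (cv2) and the standard library are available. Lean on these libraries where they do the work, as an engineer would, in place of code of your own. Each camera call takes 0.05 s, during which the arm holds its last target. There are 200 camera calls.

## Working session

There is one attempt and no reset: what is moved stays moved. The work goes in short steps, each a Python script; the robot and the scene stay as the last script left them, time stands still between calls to the robot, and variables do not carry over. Pictures are saved under pics/ and viewed, at most 14 in all, crops included, and the job is handed in when it is done.

```bash
ls; mkdir -p pics; python3 - <<'E'
from plant import bot
import cv2
for n in("scene","top"):
    cv2.imwrite(f"pics/{n}0.png",bot.camera(n)[:,:,::-1]); print(n,bot.get_calibration(n))
s=bot.read_state();print(s["t"],s["eef_rot"],s["width"])
E
```

```text
pics
scene {'fx': 394.9919227853701, 'fy': 394.9919227853701, 'cx': 260.7337879545329, 'cy': 192.5946130180285, 'view': array([[-4.14609145e-01,  9.09956572e-01,  8.84839023e-03,
         3.46949976e+02],
       [-6.12466704e-01, -2.86227173e-01,  7.36857206e-01,
         2.57797491e+02],
       [ 6.73040706e-01,  3.00088392e-01,  6.75990506e-01,
        -1.49450387e+03],
       [ 0.00000000e+00,  0.00000000e+00,  0.00000000e+00,
         1.00000000e+00]])}
top {'fx': 478.11317720288844, 'fy': 478.11317720288844, 'cx': 252.93971161616957, 'cy': 187.99558328917283, 'view': array([[ 2.18611707e-02, -9.99677613e-01, -1.29135372e-02,
        -1.27308256e+02],
       [ 9.94966597e-01,  2.04910557e-02,  9.80896942e-02,
        -5.70119485e+02],
       [-9.77934594e-02, -1.49928938e-02,  9.95093791e-01,
        -1.47925488e+03],
       [ 0.00000000e+00,  0.00000000e+00,  0.00000000e+00,
         1.00000000e+00]])}
0.1 [ 9.79271115e-01 -2.02552455e-01 -7.20030546e-05  7.61920795e-04] 87.39298874990789
```

View pics/scene0.png

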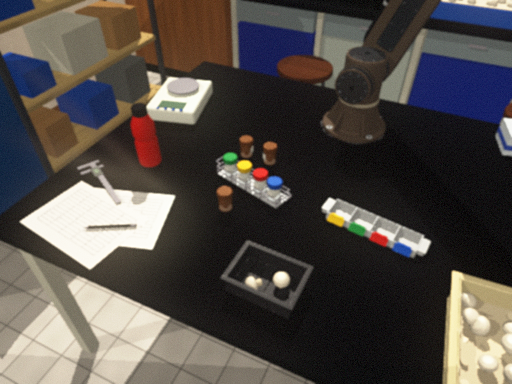

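View pics/top0.png

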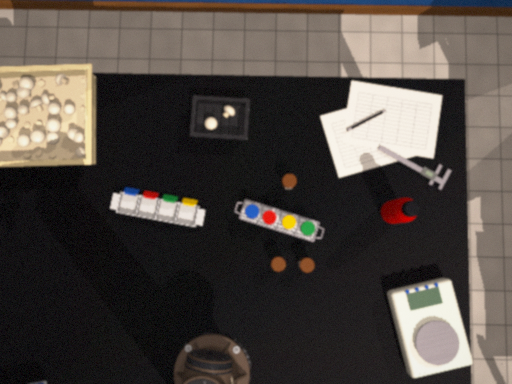

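The scene shows the rack with lids blue (252,211), red (269,217), yellow (289,222) and green (307,228) in the top view. The carrier is at about (158,207), with clips blue, red, green and yellow from left to right. Three brown decoys stand around the rack, at (289,181), (278,264) and (307,265).

```bash
cat > h.py <<'E'
from plant import bot
import cv2, numpy as np
HUE={"red":[(0,8),(172,180)],"yellow":[(20,34)],"green":[(45,85)],"blue":[(100,125)]}
# regions of interest (c0,r0,c1,r1)
ROI={"top":{"pot":(235,195,325,245),"tag":(105,183,210,232)},"scene":{"pot":(212,148,295,210),"tag":(318,195,432,258)}}
def mask(hsv,c,smin=130,vmin=70):
    m=0
    for a,b in HUE[c]: m=m|cv2.inRange(hsv,(a,smin,vmin),(b,255,255))
    return m
def ray(n,u,v):
    k=bot.get_calibration(n);V=np.array(k["view"]);R,t=V[:3,:3],V[:3,3]
    d=np.array([(u-k["cx"])/k["fx"],-(v-k["cy"])/k["fy"],-1.]);return -R.T@t,R.T@d
def plane(n,u,v,z):
    o,d=ray(n,u,v);return o+d*(z-o[2])/d[2]
def blobs(n,kind,img=None):
    img=bot.camera(n) if img is None else img
    hsv=cv2.cvtColor(img,cv2.COLOR_RGB2HSV);x0,y0,x1,y1=ROI[n][kind];out={}
    for c in HUE:
        m=np.zeros(img.shape[:2],np.uint8);m[y0:y1,x0:x1]=mask(hsv,c)[y0:y1,x0:x1]
        k,_,st,ce=cv2.connectedComponentsWithStats(m)
        if k>1:
            i=1+np.argmax(st[1:,4]);out[c]=(ce[i],st[i])
    return out,img
def tri(u1,u2):
    (o1,d1),(o2,d2)=ray("top",*u1),ray("scene",*u2)
    s=np.linalg.lstsq(np.c_[d1,-d2],o2-o1,rcond=None)[0]
    a,b=o1+s[0]*d1,o2+s[1]*d2;return (a+b)/2,np.linalg.norm(a-b)
E
python3 - <<'E'
from h import *
np.set_printoptions(precision=1,suppress=True)
for kind,z in(("pot",69),("tag",27)):
    T,it=blobs("top",kind);S,is_=blobs("scene",kind)
    for c in HUE:
        a,b=T[c],S[c];print(kind,c,a[0],a[1],"top",plane("top",*a[0],z)[:2],"scene",b[1][4],plane("scene",*b[0],z)[:2],"tri",*tri(a[0],b[0]))
# carrier outline: bright low-saturation in top
hsv=cv2.cvtColor(it,cv2.COLOR_RGB2HSV);x0,y0,x1,y1=100,178,215,235
m=np.zeros(it.shape[:2],np.uint8);m[y0:y1,x0:x1]=((hsv[...,2]>110))[y0:y1,x0:x1]*255
m=cv2.morphologyEx(m,cv2.MORPH_CLOSE,np.ones((5,5)))
P=np.argwhere(m)[:,::-1].astype(np.float32);r=cv2.minAreaRect(P);print(r)
print(np.array([plane("top",*p,26)[:2] for p in cv2.boxPoints(r)]))
a=cv2.resize(it[175:240,100:330],None,fx=3.4,fy=3.4,interpolation=cv2.INTER_CUBIC)
b=cv2.resize(is_[140:265,205:435],None,fx=3.4,fy=3.4*.8,interpolation=cv2.INTER_CUBIC)
cv2.imwrite("pics/crop1.png",np.vstack([a,b])[:,:,::-1])
for p in((289,181),(278,264),(307,265)):print("brown",plane("top",*p,66)[:2])
E
```

```text
pot red [268.9 216.8] [262 210  14  14 147] top [ 481.4 -166.3] scene 182 [ 486.8 -161.8] tri [ 481.2 -165.5   63.6] 2.1364272416587196
pot yellow [288.4 221.5] [282 215  14  14 159] top [ 468.4 -225.8] scene 177 [ 473.6 -220.4] tri [ 468.  -224.9   63.6] 2.850687777963434
pot green [307.2 227.9] [301 222  13  13 133] top [ 450.4 -283.1] scene 140 [ 456.7 -279. ] tri [ 450.3 -283.2   63.3] 0.9543558114647309
pot blue [251.8 210.9] [246 205  13  13 136] top [ 498.5 -113.9] scene 172 [ 503.7 -108.5] tri [ 498.2 -112.4   63.3] 3.1237305531589095
tag red [150.2 194.1] [143 190  16   9 106] top [546.6 208.5] scene 180 [554.1 211.6] tri [547.1 211.   19.4] 1.4277258231973868
tag yellow [189.1 201.1] [181 197  17   9 115] top [527.2  84.9] scene 158 [534.3  87.7] tri [527.5  86.3  20. ] 0.726655294191147
tag green [169.7 197.6] [162 194  16   8  84] top [536.9 146.6] scene 134 [544.1 150.1] tri [537.3 148.8  19.6] 1.6685858343295352
tag blue [130.9 190.5] [123 187  17   8  95] top [556.8 270.2] scene 173 [564.2 273.3] tri [557.4 273.2  19.4] 1.703864416876038
((157.72401428222656, 206.2679901123047), (94.71984100341797, 27.280029296875), 10.30484676361084)
[[490.  337.7]
 [575.2 326.5]
 [527.7  29.3]
 [443.2  42. ]]
brown [ 592.7 -226. ]
brown [ 339.9 -196.5]
brown [ 338.8 -283.9]
```

View pics/crop1.png

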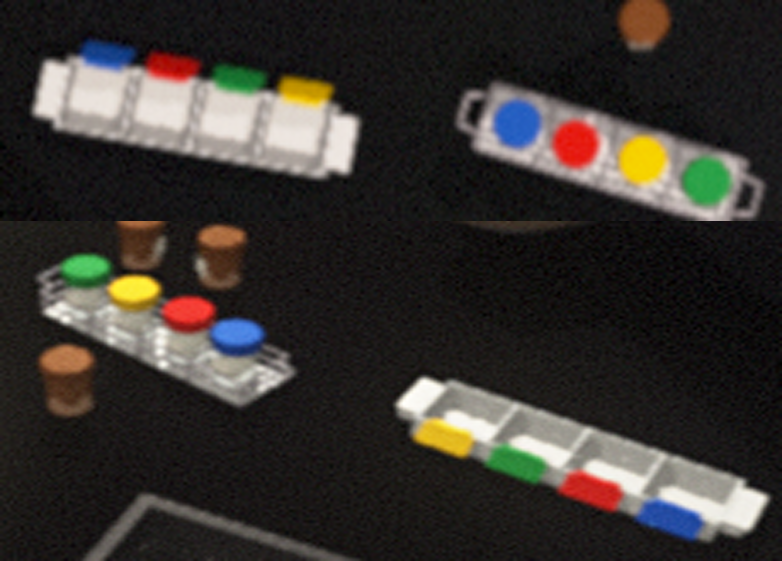

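```bash
cat >> h.py <<'E'
from scipy.spatial.transform import Rotation as Ro
POT={"red":(481.3,-165.9),"yellow":(468.2,-225.3),"green":(450.4,-283.1),"blue":(498.4,-113.3)}
RY,CY=-np.arctan2(48.1,169.2),-np.arctan2(29.7,185.9)
cx=np.array([np.cos(CY),np.sin(CY)]);cy=np.array([-np.sin(CY),np.cos(CY)])
BAY={c:np.array([500.3,186.])+k*cy for c,k in dict(blue=94.5,red=31.5,green=-31.5,yellow=-94.5).items()}
def quat(yaw,flip):
    y=np.array([np.cos(yaw),np.sin(yaw),0])*flip;z=np.array([0,0,-1.])
    return Ro.from_matrix(np.c_[np.cross(y,z),y,z]).as_quat()
def rep(s):
    r=bot.read_state();print(s,"t%.1f w%.1f ff%.1f z%.1f"%(r["t"],r["width"],np.max(r["finger_force"]),r["tcp_pos"][2]),np.round(r["contact_force"],1))
def carry(c,F,zup=150):
    q,q2=quat(RY,F),quat(CY,F);p=POT[c];b=BAY[c]
    bot.move_gripper(68,15)
    bot.move_ptp([*p,zup],q);bot.line_to([*p,60],150);bot.line_to([*p,41],50);rep("pre")
    bot.move_gripper(30,15);rep("grip")
    bot.line_to([*p,zup],150);rep("lift")
    bot.move_ptp([*b,zup],q2);bot.line_to([*b,60],120);bot.line_to([*b,42.3],20);rep("down")
    bot.move_gripper(64);bot.pause(.2);bot.line_to([*b,zup],150);rep("up "+c)
E
python3 - <<'E'
from h import *
for F in(1,-1):
    print(F,[[np.round(j,2) if (j:=bot.solve_ik([*p,z],quat(y,F))) is not None else None for z in(41,150)] for p,y in((POT["green"],RY),(POT["blue"],RY),(BAY["blue"],CY),(BAY["yellow"],CY))])
E
```

```text
1 [[None, None], [array([ 0.16,  0.3 , -0.58,  0.  , -0.7 ,  2.7 ]), array([ 0.16,  0.16, -0.45,  0.  , -0.96,  2.7 ])], [array([ 0.83,  0.4 , -0.41,  0.  , -0.76,  2.15]), array([ 0.83,  0.27, -0.29,  0.  , -1.  ,  2.15])], [array([ 0.59,  0.27, -0.61,  0.  , -0.68,  2.4 ]), array([ 0.59,  0.13, -0.49,  0.  , -0.96,  2.4 ])]]
-1 [[array([-0.19,  0.32, -0.53,  0.  , -0.72, -0.08]), array([-0.19,  0.19, -0.41,  0.  , -0.97, -0.08])], [array([ 0.16,  0.3 , -0.58,  0.  , -0.7 , -0.44]), array([ 0.16,  0.16, -0.45,  0.  , -0.96, -0.44])], [array([ 0.83,  0.4 , -0.41,  0.  , -0.76, -0.99]), array([ 0.83,  0.27, -0.29,  0.  , -1.  , -0.99])], [array([ 0.59,  0.27, -0.61,  0.  , -0.68, -0.75]), array([ 0.59,  0.13, -0.49,  0.  , -0.96, -0.75])]]
```

```bash
python3 - <<'E'
from h import *
carry("blue",-1)
bot.move_ptp([*POT["red"],150],quat(RY,-1))
a=bot.camera("top")[150:260,100:330];b=bot.camera("scene")[140:265,205:435]
cv2.imwrite("pics/s1.png",cv2.resize(np.vstack([a,b]),None,fx=2.5,fy=2.5,interpolation=cv2.INTER_CUBIC)[:,:,::-1])
E
```

```text
pre t4.9 w68.4 ff0.0 z40.8 [0.9 0.  0.3]
grip t5.4 w43.8 ff15.0 z41.1 [ 0.5 -0.2  0.6]
lift t6.3 w43.3 ff15.0 z149.1 [-0.2 -0.5 -1.1]
down t9.7 w43.7 ff15.0 z42.3 [ 0.6  0.5 -0.5]
up blue t11.4 w64.2 ff0.0 z149.1 [ 0.5  0.7 -0.1]
```

View pics/s1.png

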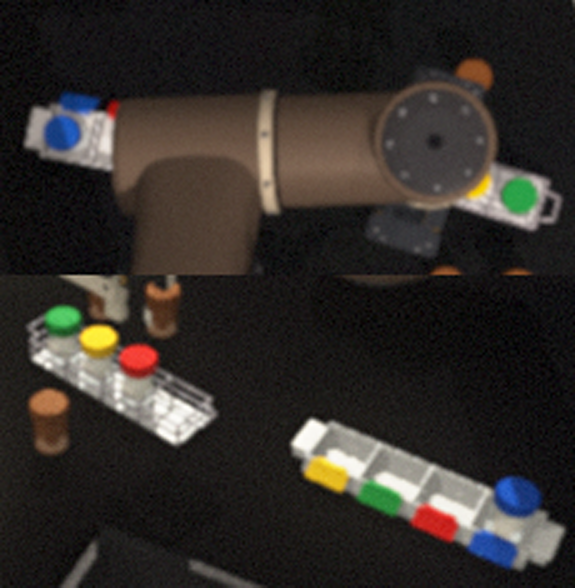

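Blue stands in its bay, its lid at about (125,203) in the top view. The rest are undisturbed. For the other three I'll lower until contact, to make the set-down gentler.

```bash
cat >> h.py <<'E'
def touch(b):
    f0=bot.read_state()["contact_force"][2]
    for z in np.arange(42.4,40.4,-.3):
        bot.line_to([*b,z],10)
        if bot.read_state()["contact_force"][2]-f0>2: break
E
sed -i 's/bot.line_to(\[\*b,42.3\],20);rep/bot.line_to([*b,43],20);bot.pause(.2);touch(b);rep/' h.py
python3 - <<'E'
from h import *
o,_=blobs("top","tag")
print(plane("top",124.8,203.2,70),BAY["blue"])
for c in("red","yellow","green"): carry(c,-1)
bot.move_joints([1.451,.359,.012,0,-1.224,-.288])
T,it=blobs("top","tag");im=bot.camera("scene")
cv2.imwrite("pics/s2.png",cv2.resize(np.vstack([it[150:260,100:330],im[140:265,205:435]]),None,fx=2.5,fy=2.5,interpolation=cv2.INTER_CUBIC)[:,:,::-1])
cv2.imwrite("pics/s2f.png",np.hstack([cv2.resize(x,(400,300)) for x in (it,im)])[:,:,::-1])
E
```

```text
[513.63886504 275.46278651  70.        ] [515.2085665 279.3165829]
pre t15.0 w68.3 ff0.0 z40.8 [0.8 0.5 0.6]
grip t15.6 w43.5 ff15.0 z41.1 [-0.1 -0.5  0.6]
lift t16.4 w43.4 ff15.0 z149.1 [-0.3 -0.7 -0.5]
down t20.7 w44.0 ff15.0 z42.1 [-1.8 -0.3  5.4]
up red t22.4 w64.0 ff0.0 z149.1 [0.  0.1 0.4]
pre t25.7 w67.9 ff0.0 z40.8 [-0.2  0.4 -0.7]
grip t26.2 w43.9 ff15.0 z41.1 [ 0.1 -0.6  1.4]
lift t27.1 w43.6 ff15.0 z149.1 [ 0.8 -0.3 -1.2]
down t31.1 w44.1 ff15.0 z42.1 [-1.5  0.1  4.7]
up yellow t32.8 w64.0 ff0.0 z149.2 [-0.1  0.5 -0.4]
pre t35.9 w68.0 ff0.0 z40.8 [-0.2 -0.1  0.3]
grip t36.4 w43.4 ff15.0 z41.1 [-0.   0.3  1.2]
lift t37.3 w43.9 ff15.0 z149.1 [ 0.  -0.4 -1.1]
down t41.7 w43.5 ff15.0 z42.1 [-1.8  0.6  4.7]
up green t43.4 w63.9 ff0.0 z149.1 [-0.3 -0.5  0.2]
```

View pics/s2.png

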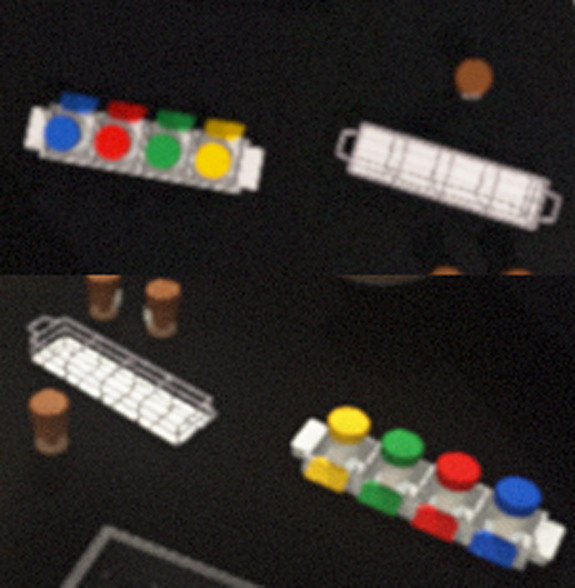

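View pics/s2f.png

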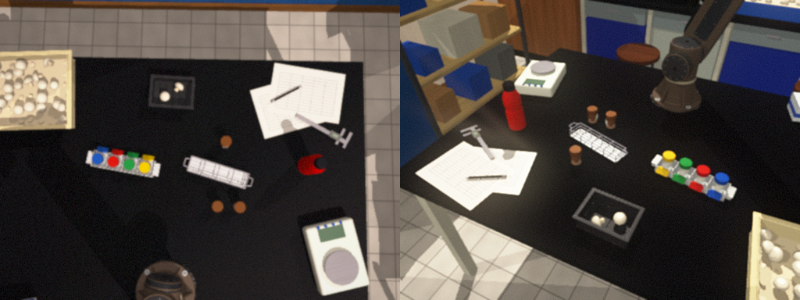

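All four pots stand upright in the bays with matching clips: lids blue (62,133), red (112,142), green (163,151) and yellow (213,160) in the crop. The rack is empty, and the bottle, punnet and decoys have not moved.

```bash
python3 -c "
from plant import bot
print(bot.close_job())"
```

```text
the job is handed in; nothing more can be done
None
```

All four pots stand upright in the carrier bays that match their lids, the bottle and punnet have not moved, and the job was handed in after about 45 s of robot time.

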